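# Pack the cleaner's caddy

### The job

Pack the grey caddy for the cleaning round: lay the marker pen in the narrow groove, the scrub brush bristles down in the wide trough and the small dosing cup, mouth up, in the square well; only when these three are in, stand the capped concentrate bottle in the round well. Everything must sit fully down in its own place and roughly in the middle of it, and the bottle must be kept upright throughout. The spray can and the tall beaker standing among these things do not belong in the caddy: leave them standing where they are.

Things in the scene. Friction and masses are not known exactly. Their poses are not given: they have to be found in the camera images.
- brush_tray: wide-trough insert of the caddy, fixed: grey block 90 (x) x 184 (y) x 22 mm high, trough 78 (x) x 172 (y) mm, its floor 4 mm above the origin. Origin: centre of the insert's underside, 6 mm above the table; z up, y along the trough. It lies beside the narrow-groove insert (centres 92 mm apart; either side) in the caddy, a grey tray 200 x 294 mm, 26 mm high
- marker_tray: the narrow-groove insert of the caddy, fixed: grey block 90 (x) x 184 (y) x 22 mm high with a groove 36 (x) x 156 (y) mm only 4 mm deep in its top; the groove's floor is 18 mm and the block's top 22 mm above the origin. Origin: centre of the underside, 6 mm above the table; z up, y along the groove
- bottle_well: the round-well insert of the caddy, fixed: grey block 90 x 90 x 22 mm high with a round hole 74 mm across, floor 4 mm above the origin. Origin: centre of the underside, 6 mm above the table; z up. At one end of the caddy, beside the square well (92 mm apart, either side); a black carrying loop at most 23 mm high sticks out 25 mm at each end of the caddy
- cup_well: the square-well insert of the caddy, fixed: grey block 90 x 90 x 22 mm high with a square hole 68 x 68 mm, floor 4 mm above the origin. Origin: centre of the underside, 6 mm above the table; z up
- brush: scrub brush, loose, lying on its bristles: wooden back, 61 (x) x 154 (y) x 46 mm high, about 70 g; take it across its 61 mm width. Origin: centre of its underside (bristle tips); y along its length, z up through the wooden back
- marker_mid (a point): the middle of the marker pen (body marker), loose, lying on the table: white with a black cap, 17 mm thick, 135 mm long, about 15 g. The point is on the pen's axis, 8 mm above the table at the start; y along the pen. Take it across its thickness
- cup: small white dosing cup, loose, standing mouth up, hollow: 68 mm high, 65 mm across the rim, tapering to 50 mm at the foot, about 30 g; can be taken across the outside just under the rim. The shorter of the two open vessels. Origin: centre of the underside, z up through the mouth
- bottle: concentrate bottle, loose, standing: plain round white bottle 56 mm in diameter, straight up to about 130 mm, with a round screw cap 34 mm across that reaches from 156 to 190 mm height, about 0.4 kg; the cap is fixed to it and can be gripped from above. Origin: centre of the underside, z up
- spray_can: spray can, loose, standing, must stay: 59 mm in diameter, 198 mm high with a small nozzle 16 mm across on top (look-alike of the bottle, without a wide cap). Origin: centre of the underside, z up
- beaker: tall white beaker, loose, standing mouth up, must stay: 115 mm high, 66 mm across the rim (look-alike of the dosing cup, but much taller). Origin: centre of the underside, z up
Not all that is in view belongs to the job. What is shaped like the cup but red is not meant.

How it is judged:
By the outcome, as a careful person would: the job done as asked, in the order asked, and still so for the second after the job is handed in, with the robot touching nothing.
It also fails if it takes over 115 s, if anything falls off the work surface, if the arm or the gripper's body presses on something with over 40 N, if the wrist force passes 120 N, or if a joint passes its speed limit or range.

### The arm

A 6-joint arm with a two-finger parallel gripper is mounted at the origin on a cart in front of the work surface, level with it; the furniture and walls round the work are solid. World frame = base frame: x ahead of the robot, y to its left, z up, the work surface at z = 0. Lengths are in m, angles in rad, forces in N, time in s.
With the tool pointing down it reaches from about 0.35 to 0.85 m from the base axis. Payload 8.1 kg.
Tool frame: the origin (TCP) lies at the very end of the fingers, on their centre line; the grasp point (between the pads) lies 19 mm behind it; z points along the fingers, y is the line along which they close (so a half turn about z gives the same grasp; the last joint's range is limited). The gripper opens to 93 mm and grips with 3 to 60 N. Pads are 15 mm wide; open, the fingers measure 128 mm over their backs; the gripper's body (75 mm by 188 mm) begins 65 mm behind the grasp point.
Start: joints at [-1.41, 0.13, 1.488, -0, 1.523, -0.085], TCP at [0.146, -0.582, 0.219] pointing down, gripper open.
Joint ranges: [-2.96, 2.96], [-0.89, 2.26], [0.02, 2.5], [-1.34, 4.48], [0, 2.73], [-2.66, 2.66]. Speed limits (rad/s): [2.39, 2.39, 2.79, 3.14, 3.14, 3.14].

### API

Orientations are given as a rotation vector (axis times angle).
In Python, from plant import robot gives the robot as it stands.
- The arm moves only by the tool play_rows, never from a script. Its argument "deltas" is one flat list of numbers, 5 for each row, row after row: the shift along the tool's x, y, z in mm, then the turn about the tool's z in degrees, then the finger opening in mm, from 0 to 93. A call has 1 to 10 rows; each row shifts and turns the commanded pose from where the row before left it, along the tool's axes as they then stand; what a row does not reach is not made up. A row lasts 1/12 s, in which the tool goes at most 41.7 mm and 7.16 degrees, less where a joint would pass 70% of its speed; a pose out of reach is approached as far as the arm can. A call with a gripper value outside its range is refused whole. The fingers move at their own pace and stop on an object; "newtons" is the grip in N (left out, the last holds). Time passes only in rows, so rows that do not move let the fingers close. It gives the time, the measured TCP pose, the force, the opening and the grip force at its end, in the units of the state.
- robot.read_state(): the state, without advancing time (a new reading comes with each control period).
- robot.read_camera(name): name is "scene" or "top"; returns a dict with "pixels" (384x512x3 uint8, blue, green, red), "mtx" (3x3 intrinsics, pixels), "D" ([k1, k2, p1, p2, k3] as OpenCV has them; the pictures are not rectified), "eye" and "rotation" of the camera in the world. Camera axes: x right, y up, looking along -z (the intrinsics and any distortion apply to the point x, -y, -z); pixel columns grow to the right and rows downward; lengths in m; the calibration is good to about 2 mm. A picture is of the moment at which its call begins. There is no depth.
- robot.close_job(): hands the job in; it is judged then, once.
The state is a dict: "t": time; "q": joint angles; "dq": joint speeds; "joint_torque": joint torques, N m; "tool_pos": TCP position; "orientation": TCP orientation; "force": force on the tool from outside, world axes, zero at the start; "wrist_torque": the same for the moment, N m; "opening": finger opening in m; "gripper_force": force on a finger pad.
Only numpy, scipy, OpenCV 4.12 (cv2) and the standard library are available. Lean on these libraries where they do the work, as an engineer would, in place of code of your own. Each camera call takes 0.05 s, during which the arm holds its last target. There are 200 camera calls.

## Working session

There is one attempt and no reset: what is moved stays moved. The work goes in short steps, Python scripts to look and compute and a tool call to move; the robot and the scene stay as the last step left them, time stands still between calls to the robot, and variables do not carry over. Pictures are saved under pics/ and viewed, at most 16 in all, crops included, and the job is handed in when it is done.

Besides the shell and the picture viewer there is one more tool, called after "Call:" in YAML: its name, and indented under it one key for each argument. play_rows: Moves the arm, as the interface text tells. Its arguments: {"type":"object","properties":{"deltas":{"type":"array"},"newtons":{"type":"number"}},"required":["deltas"]}

```bash
ls; mkdir -p pics; cat > h.py <<'E'
import numpy as np, cv2, json
from plant import robot
def shot(name,fn=None):
    c=robot.read_camera(name)
    if fn: cv2.imwrite('pics/'+fn,c['pixels'])
    return c
def ray(c,uv):
    p=cv2.undistortPoints(np.array(uv,float).reshape(-1,1,2),np.array(c['mtx'],float),np.array(c['D'],float)).reshape(-1,2)
    d=np.c_[p[:,0],-p[:,1],-np.ones(len(p))]@np.array(c['rotation'],float).T
    return np.array(c['eye'],float),d
def onz(c,uv,z):
    e,d=ray(c,uv); return e+d*((z-e[2])/d[:,2])[:,None]
def proj(c,P):
    P=np.array(P,float).reshape(-1,3); q=(P-np.array(c['eye']))@np.array(c['rotation'])
    q=q*[1,-1,-1]
    return cv2.projectPoints(q,np.zeros(3),np.zeros(3),np.array(c['mtx'],float),np.array(c['D'],float))[0].reshape(-1,2)
E
python3 - <<'E'
from h import *
for n in('scene','top'):
    c=shot(n,n+'0.png'); print(n,c['eye'],np.round(c['rotation'],3),c['mtx'],c['D'])
s=robot.read_state();print(s['t'],s['tool_pos'],s['orientation'],s['opening'])
E
```

```text
pics
scene [ 0.92367666 -0.86289861  1.32522262] [0.586 0.144 0.424] [[452.63800193   0.         254.70661802]
 [  0.         452.63800193 185.71818638]
 [  0.           0.           1.        ]] [0.06032567 0.         0.         0.         0.        ]
top [ 0.43484176 -0.11688534  1.32033992] [ 0.088 -0.061 -1.569] [[451.76267867   0.         252.76279366]
 [  0.         451.76267867 193.21877894]
 [  0.           0.           1.        ]] [-0.15933673  0.          0.          0.          0.        ]
0.1 [ 0.14592846 -0.58145161  0.21769427] [-3.11625226e+00 -3.84886703e-01  1.15865255e-04] 0.0929699477438981
```

```bash
sed -i "s/    return c$/    c['rotation']=cv2.Rodrigues(np.array(c['rotation'],float))[0]; return c/" h.py; cat h.py | head -8; python3 -c "
import cv2
for n in ('scene','top'): cv2.imwrite(f'pics/{n}0b.png',cv2.resize(cv2.imread(f'pics/{n}0.png'),(800,600),interpolation=cv2.INTER_CUBIC))"
```

```text
import numpy as np, cv2, json
from plant import robot
def shot(name,fn=None):
    c=robot.read_camera(name)
    if fn: cv2.imwrite('pics/'+fn,c['pixels'])
    c['rotation']=cv2.Rodrigues(np.array(c['rotation'],float))[0]; return c
def ray(c,uv):
    p=cv2.undistortPoints(np.array(uv,float).reshape(-1,1,2),np.array(c['mtx'],float),np.array(c['D'],float)).reshape(-1,2)
```

View pics/top0b.png

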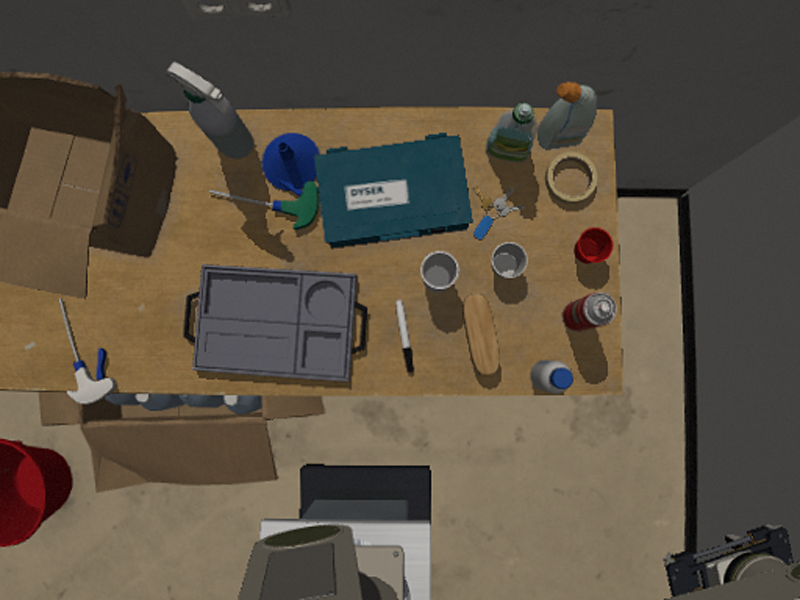

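View pics/scene0b.png

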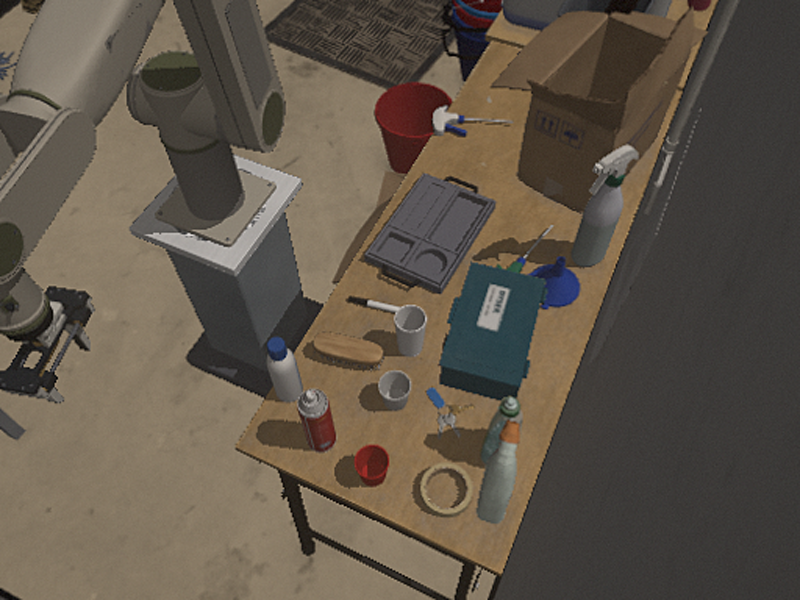

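The top view (800x600) shows the caddy at (275,323). The trough is upper left (250,293), the groove lower left (246,347), the round well (325,299) and the square well (321,352). The pen is at (404,335) and the brush at (482,335). The bottle with the blue cap is at (553,376).

The cup-like candidates are top (508,260) = scene (394,390), which is short, top (440,270) = scene (410,330), which is tall, and a red one at top (593,245). The short white one fits the cup. The bottle candidates are the white one with the wide blue cap and the red can with a nozzle at top (590,310).

```bash
cat > m.py <<'E'
from h import *
S=1.5625
c=shot('top'); s=shot('scene'); im=c['pixels']; hsv=cv2.cvtColor(im,cv2.COLOR_BGR2HSV)
def roi(mask,x0,y0,x1,y1):
    m=np.zeros_like(mask); a=[int(v/S) for v in(y0,y1,x0,x1)]; m[a[0]:a[1],a[2]:a[3]]=mask[a[0]:a[1],a[2]:a[3]]; return m
def big(m):
    return max(cv2.findContours(m,cv2.RETR_EXTERNAL,cv2.CHAIN_APPROX_NONE)[0],key=cv2.contourArea)
def wrect(name,ct,z):
    P=onz(c,ct[:,0].astype(float),z)[:,:2]
    r=cv2.minAreaRect((P*1000).astype(np.float32)); b=cv2.boxPoints(r)
    e=max([b[1]-b[0],b[2]-b[1]],key=np.linalg.norm); a=np.degrees(np.arctan2(e[1],e[0]))%180
    print(name,'c',np.round(r[0],1),'size',np.round(r[1],1),'long axis deg',round(float(a),1))
grey=((hsv[...,1]<60)&(hsv[...,2]<165)).astype(np.uint8)*255
wood=((hsv[...,0]<25)&(hsv[...,1]>60)).astype(np.uint8)*255
# caddy
ct=big(cv2.morphologyEx(roi(cv2.bitwise_not(wood),192,255,357,390),cv2.MORPH_OPEN,np.ones((7,7))));wrect('caddy',ct,.026)
# marker: non-wood
mk=roi(((hsv[...,1]<70)&((hsv[...,2]>140)|(hsv[...,2]<45))).astype(np.uint8)*255,385,290,425,378)
ct=big(cv2.morphologyEx(mk,cv2.MORPH_CLOSE,np.ones((3,3))));wrect('marker',ct,.009)
for q in [(486,335)]: print('brush hsv',hsv[int(q[1]/S),int(q[0]/S)], 'table',hsv[int(335/S),int(440/S)])
cy,cx=int(335/S),int(482/S)
# blue cap both views
def blue(cam,x0,y0,x1,y1):
    h=cv2.cvtColor(cam['pixels'],cv2.COLOR_BGR2HSV); m=roi(((h[...,0]>95)&(h[...,0]<130)&(h[...,1]>120)).astype(np.uint8)*255,x0,y0,x1,y1)
    (x,y),r=cv2.minEnclosingCircle(big(m)); M=cv2.moments(big(m)); return (x,y),r,(M['m10']/M['m00'],M['m01']/M['m00'])
b=blue(c,535,350,585,395); print('cap top',b, onz(c,[b[2]],.185)); b2=blue(s,255,330,300,365); print('cap scene',b2,onz(s,[b2[2]],.173))
# triangulate
e1,d1=ray(c,[b[2]]);e2,d2=ray(s,[b2[2]]);t=np.linalg.lstsq(np.c_[d1[0],-d2[0]],e2-e1,rcond=None)[0];print('tri',e1+t[0]*d1[0],e2+t[1]*d2[0])
for n,p,z in(('cup',(508,259),.068),('beaker',(440,270),.115),('can',(602,301),.19)): print(n,onz(c,[(p[0]/S,p[1]/S)],z))
for n,p,z in(('cup',(395,386),.068),('beaker',(411,318),.115),('can',(313,396),.195)): print(n,onz(s,[(p[0]/S,p[1]/S)],z))
a=cv2.resize(im[140:255,100:400],(800,307),interpolation=cv2.INTER_CUBIC);b=cv2.resize(s['pixels'][185:285,160:300],(420,300),interpolation=cv2.INTER_CUBIC)
o=np.zeros((600,800,3),np.uint8);o[:300]=a[:300];o[300:,:420]=b;cv2.imwrite('pics/crop1.png',o)
E
python3 m.py
```

```text
caddy c [522.2 130.4] size [294.9 199.9] long axis deg 86.3
marker c [ 498.5 -110.9] size [133.4  11.7] long axis deg 9.8
brush hsv [ 16 132 135] table [ 17 108 116]
cap top ((358.4418640136719, 242.3488311767578), 6.966171741485596, (358.3847167325428, 242.20421607378128)) [[ 0.41951949 -0.36328115  0.185     ]]
cap scene ((177.5, 222.0), 7.500100135803223, (177.1195652173913, 220.80253623188403)) [[ 0.4222943  -0.36628048  0.173     ]]
tri [ 0.41932679 -0.36637985  0.17072186] [ 0.42117834 -0.36517512  0.17043542]
cup [[ 0.6319939  -0.29841982  0.068     ]]
beaker [[ 0.60535967 -0.17375112  0.115     ]]
can [[ 0.54428358 -0.4337253   0.19      ]]
cup [[ 0.63583305 -0.30332128  0.068     ]]
beaker [[ 0.61080062 -0.17361472  0.115     ]]
can [[ 0.54264576 -0.43780448  0.195     ]]
```

View pics/crop1.png

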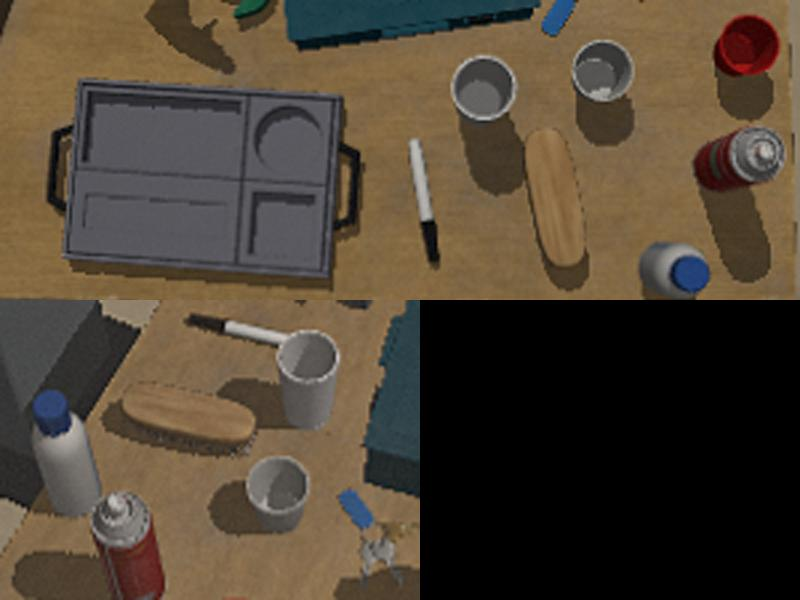

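The crop confirms it: the short white cup is at top-crop (602,72), the taller beaker at (484,88), the white bottle with the wide blue cap at (690,272), and the can with its nozzle at (765,150). Round well upper right, square well lower right, groove lower left.

```bash
cat > m2.py <<'E'
from m import *
print('----')
th=np.radians(86.3);u=np.array([np.cos(th),np.sin(th)]);v=np.array([u[1],-u[0]]);C=np.array([522.2,130.4])
pl={k:C+a*u+b*v for k,a,b in(('brush',46,46),('marker',46,-46),('bottle',-93,46),('cup',-93,-46))}
print({k:np.round(x,1) for k,x in pl.items()})
ov=im.copy()
for k,x in pl.items():
    p=proj(c,[*x/1000,.028])[0]; cv2.circle(ov,tuple(int(round(t)) for t in p),1,(0,255,0),-1); 
for a,b,w,h in((46,46,172,78),(46,-46,156,36),(-93,-46,68,68),(-93,46,74,74)):
    q=np.array([C+(a+i*w/2)*u+(b+j*h/2)*v for i,j in((1,1),(1,-1),(-1,-1),(-1,1))])/1000
    cv2.polylines(ov,[np.round(proj(c,np.c_[q,np.full(4,.028)])).astype(int)],True,(0,255,255),1)
# brush
g=cv2.GaussianBlur(im,(3,3),0)
bm=roi(((g[...,2]>126)&(g[...,1]>85)).astype(np.uint8)*255,458,285,506,382); bm=cv2.morphologyEx(cv2.morphologyEx(bm,cv2.MORPH_OPEN,np.ones((3,3))),cv2.MORPH_CLOSE,np.ones((7,7)))
ct=big(bm);wrect('brush',ct,.040);cv2.drawContours(ov,[ct],-1,(0,0,255),1)
def rim(cam,x0,y0,x1,y1,z,n):
    h=cv2.cvtColor(cam['pixels'],cv2.COLOR_BGR2HSV);m=roi(((h[...,1]<45)&(h[...,2]>95)).astype(np.uint8)*255,x0,y0,x1,y1)
    ct=big(m);P=onz(cam,ct[:,0].astype(float),z)[:,:2].astype(np.float32)*1000
    (x,y),r=cv2.minEnclosingCircle(P);print(n,round(x,1),round(y,1),'r',round(r,1));return ct
ct=rim(c,485,235,530,285,.068,'cup top');cv2.drawContours(ov,[ct],-1,(255,0,255),1)
ct=rim(c,415,243,465,295,.115,'beaker top');cv2.drawContours(ov,[ct],-1,(255,0,255),1)
cv2.imwrite('pics/ov.png',cv2.resize(ov[135:255,100:400],(800,320),interpolation=cv2.INTER_NEAREST))
E
python3 m2.py|sed '1,/----/d'
```

```text
{'brush': array([571.1, 173.3]), 'marker': array([479.3, 179.3]), 'bottle': array([562.1,  34.6]), 'cup': array([470.3,  40.6])}
brush c [ 511.1 -257.5] size [ 68.4 156.4] long axis deg 179.5
cup top 631.7 -299.9 r 32.5
beaker top 606.0 -171.8 r 32.8
```

View pics/ov.png

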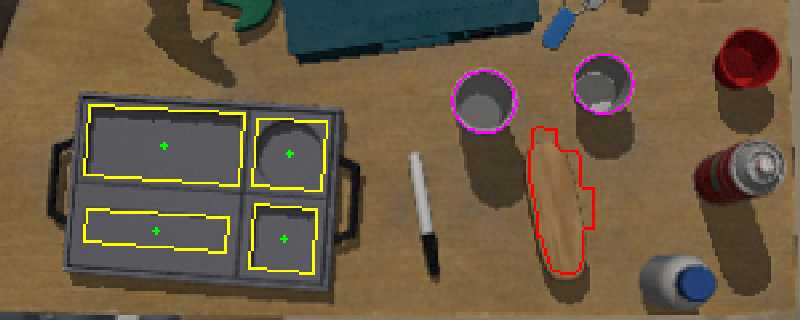

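The overlay shows the caddy model (yellow) matching its insert edges. The cup and beaker rims also fit (magenta). The brush contour (red) is poor and will be redone. I'll set off for the pen.

```bash
cat > plan.py <<'E'
# usage: plan.py opening x y z phi|- [x y z phi|- ...]   (mm, deg of closing line)
import sys
from h import *
def rows(R,p,ph,tgt,phi):
    D=np.array(tgt)-p
    dy=0 if phi is None else ((phi-ph+90)%180-90)
    n=max(1,int(np.ceil(np.linalg.norm(D)/40)),int(np.ceil(abs(dy)/7))); out=[];
    for i in range(n):
        out.append([*np.round(R.T@(D/n),1),round(-dy/n,1)])
        R=cv2.Rodrigues(np.array([0,0,np.radians(dy/n)]))[0]@R
    return out,R,np.array(tgt),ph+dy
if __name__=='__main__':
    s=robot.read_state();p=np.array(s['tool_pos'])*1000;R=cv2.Rodrigues(np.array(s['orientation'],float))[0]
    ph=np.degrees(np.arctan2(R[1,1],R[0,1]));print('now',np.round(p,1),'phi',round(ph,1),'q6',round(s['q'][5],2),'tilt',np.round(R[:2,2],4),'t',s['t'],'open',round(s['opening']*1000,1))
    op=float(sys.argv[1]);a=sys.argv[2:]
    for k in range(0,len(a),4):
        o,R,p,ph=rows(R,p,ph,[float(x) for x in a[k:k+3]],None if a[k+3]=='-' else float(a[k+3]))
        print(len(o),'rows:',', '.join(f'{x:g}' for r in o for x in r+[op]))
E
python3 plan.py 50 300 -330 260 - 498 -111 200 -80.2 498 -111 40 -
python3 - <<'E'
from h import *
S=1.5625
c=shot('top');im=c['pixels'];k=4
x0,y0,x1,y1=285,180,336,248
cr=cv2.resize(im[y0:y1,x0:x1],None,fx=k,fy=k,interpolation=cv2.INTER_CUBIC)
m=np.full(cr.shape[:2],cv2.GC_PR_BGD,np.uint8)
def P(x,y): return (int((100+x*.375-x0)*k),int((135+y*.375-y0)*k))
cv2.line(m,P(548,150),P(568,255),cv2.GC_PR_FGD,75);cv2.line(m,P(548,150),P(568,255),cv2.GC_FGD,35)
e=cv2.line(np.zeros_like(m),P(545,128),P(571,275),1,110);m[e==0]=cv2.GC_BGD
cv2.grabCut(cr,m,None,np.zeros((1,65)),np.zeros((1,65)),6,cv2.GC_INIT_WITH_MASK)
f=cv2.morphologyEx(((m==1)|(m==3)).astype(np.uint8),cv2.MORPH_OPEN,np.ones((9,9)))
ct=max(cv2.findContours(f,0,1)[0],key=cv2.contourArea)
W=onz(c,(ct[:,0]+.5)/k-.5+[x0,y0],.04)[:,:2]*1000
r=cv2.minAreaRect(W.astype(np.float32));b=cv2.boxPoints(r);e=max([b[1]-b[0],b[2]-b[1]],key=np.linalg.norm)
print('brush',np.round(r[0],1),np.round(r[1],1),np.degrees(np.arctan2(e[1],e[0]))%180)
cv2.drawContours(cr,[ct],-1,(0,0,255),1);cv2.imwrite('pics/br.png',cv2.resize(cr,None,fx=2,fy=2))
E
```

```text
now [ 146.  -581.8  218.3] phi -75.9 q6 -0.09 tilt [-0.0001  0.0006] t 0.3 open 93.0
8 rows: 26.3, -25.8, -5.2, 0, 50, 26.3, -25.8, -5.2, 0, 50, 26.3, -25.8, -5.2, 0, 50, 26.3, -25.8, -5.2, 0, 50, 26.3, -25.8, -5.2, 0, 50, 26.3, -25.8, -5.2, 0, 50, 26.3, -25.8, -5.2, 0, 50, 26.3, -25.8, -5.2, 0, 50
8 rows: 30.7, -20.5, 7.5, 0.5, 50, 30.5, -20.8, 7.5, 0.5, 50, 30.3, -21.1, 7.5, 0.5, 50, 30.1, -21.4, 7.5, 0.5, 50, 29.9, -21.7, 7.5, 0.5, 50, 29.7, -21.9, 7.5, 0.5, 50, 29.5, -22.2, 7.5, 0.5, 50, 29.3, -22.5, 7.5, 0.5, 50
4 rows: -0, 0, 40, 0, 50, -0, 0, 40, 0, 50, -0, 0, 40, 0, 50, -0, 0, 40, 0, 50
brush [ 501.5 -251.7] [151.   52.2] 9.89065
```

View pics/br.png

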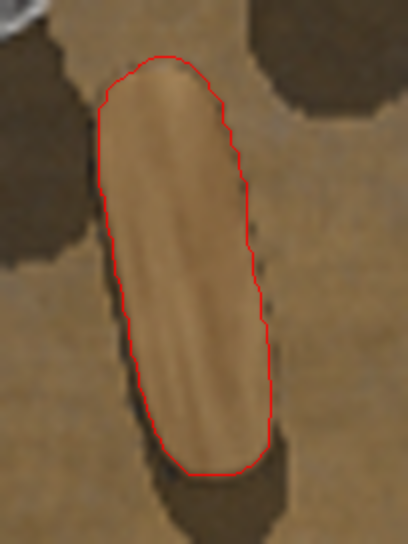

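The red outline follows the wooden back well: brush centre (501, -252), axis 9.9°.

Call:
play_rows:
  deltas: [26,-26,-5,0,50,26,-26,-5,0,50,26,-26,-5,0,50,26,-26,-5,0,50,26,-26,-5,0,50,26,-26,-5,0,50,26,-26,-5,0,50,26,-26,-5,0,50]

```text
t: 1.02
tool_pos: [0.2976, -0.328, 0.259]
orientation: [3.118, 0.384, 0.0]
force: [-0.5, -0.6, 1.0]
opening: 0.0508
gripper_force: 0.0
```

Call:
play_rows:
  deltas: [31,-21,7,0.5,50,31,-21,7,0.5,50,30,-21,7,0.5,50,30,-21,7,0.5,50,30,-22,7,0.5,50,30,-22,7,0.5,50,29,-22,7,0.5,50,29,-22,7,0.5,50,0,0,40,0,50,0,0,40,0,50]

```text
t: 1.85
tool_pos: [0.4982, -0.1089, 0.1241]
orientation: [3.127, 0.282, 0.009]
force: [0.2, -0.5, -1.2]
opening: 0.0501
gripper_force: 0.0
```

```bash
python3 plan.py 50 498.5 -111 40 -80.2 498.5 -111 6 -
```

```text
now [ 498.2 -108.9  124.1] phi -79.7 q6 1.08 tilt [ 0.0059 -0.0016] t 1.85 open 50.1
3 rows: -0.2, 0.6, 28, 0.2, 50, -0.2, 0.6, 28, 0.2, 50, -0.2, 0.6, 28, 0.2, 50
1 rows: -0.2, -0.1, 34, 0, 50
```

Call:
play_rows:
  deltas: [0,1,28,0,50,-1,1,28,0,50,0,0,28,0,50,0,0,20,0,50,0,0,13,0,50,0,0,0,0,50]

```text
t: 2.35
tool_pos: [0.4914, -0.1114, 0.0022]
orientation: [-3.127, -0.276, 0.009]
force: [0.2, 0.2, 0.1]
opening: 0.0504
gripper_force: 0.0
```

```bash
python3 plan.py 50 498.5 -111 6 -80.2; python3 -c "
from h import *
a=shot('scene')['pixels'];b=shot('top')['pixels']
A=cv2.resize(a[150:250,190:320],(520,400),interpolation=cv2.INTER_CUBIC);B=cv2.resize(b[170:250,220:290],(280,320),interpolation=cv2.INTER_CUBIC)
o=np.zeros((400,800,3),np.uint8);o[:,:520]=A;o[:320,520:]=B;cv2.imwrite('pics/g1.png',o)"
```

```text
now [ 491.4 -111.4    2.2] phi -79.9 q6 1.07 tilt [-0.0057  0.0019] t 2.35 open 50.4
1 rows: 7.1, 0.8, -3.9, 0.3, 50
```

View pics/g1.png

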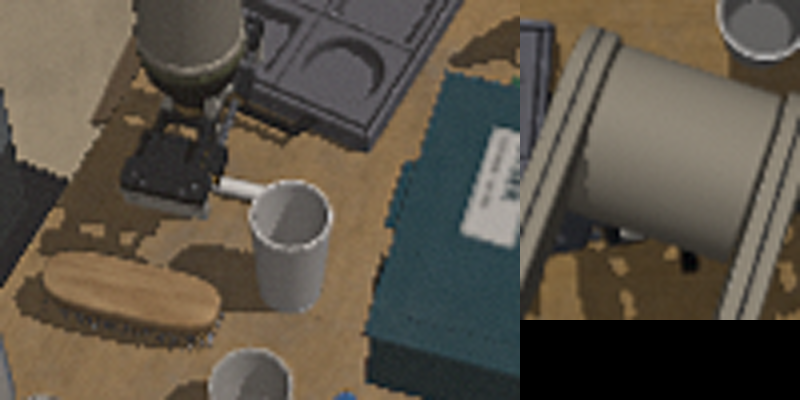

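The gripper straddles the pen; the TCP is about 7 mm short along it and a bit low. I'll correct that, then close.

Call:
play_rows:
  deltas: [7,1,-4,0.3,50,0,0,0,0,50,0,0,0,0,50]
  newtons: 10

```text
t: 2.7
tool_pos: [0.5034, -0.1127, 0.0117]
orientation: [3.129, 0.268, 0.006]
force: [-0.3, 0.5, 0.3]
opening: 0.0497
gripper_force: 0.0
```

```bash
python3 plan.py 5 498.5 -111 6 -80.2
```

```text
now [ 503.4 -112.7   11.7] phi -80.2 q6 1.08 tilt [ 0.0036 -0.0012] t 2.7 open 49.7
1 rows: -4.6, -2.5, 5.7, -0, 5
```

Call:
play_rows:
  deltas: [0,0,0,0,50,0,0,0,0,50,0,0,0,0,50]

```text
t: 2.95
tool_pos: [0.5014, -0.1122, 0.0099]
orientation: [3.13, 0.268, 0.0]
force: [0.1, -0.7, 0.7]
opening: 0.0501
gripper_force: 0.0
```

```bash
python3 plan.py 5 498.5 -111 6 -80.2
```

```text
now [ 501.4 -112.2    9.9] phi -80.2 q6 1.08 tilt [ 0.0002 -0.0001] t 2.95 open 50.1
1 rows: -2.6, -1.6, 3.9, -0, 5
```

Call:
play_rows:
  deltas: [-3,-1,2,0,50,0,0,2,0,50,0,0,0,0,50,0,0,0,0,50,0,0,0,0,30,0,0,0,0,10,0,0,0,0,10,0,0,0,0,10,0,0,0,0,10,0,0,0,0,10]
  newtons: 15

```text
t: 3.78
tool_pos: [0.4982, -0.1117, 0.0057]
orientation: [3.13, 0.268, 0.0]
force: [-0.2, -0.3, 1.2]
opening: 0.0152
gripper_force: 15.1
```

```bash
python3 plan.py 10 498 -111 140 - 479.3 179.3 140 -3.7 
```

```text
now [ 498.2 -111.7    5.7] phi -80.2 q6 1.08 tilt [ 0.0001 -0.0001] t 3.7833 open 15.2
4 rows: -0, -0.2, -33.6, 0, 10, -0, -0.2, -33.6, 0, 10, -0, -0.2, -33.6, 0, 10, -0, -0.2, -33.6, 0, 10
11 rows: 2.8, -26.3, -0, -7, 10, 6, -25.8, -0, -7, 10, 9, -24.8, -0, -7, 10, 12, -23.6, -0, -7, 10, 14.8, -21.9, -0, -7, 10, 17.3, -20, -0, -7, 10, 19.6, -17.8, 0, -7, 10, 21.6, -15.2, 0, -7, 10, 23.3, -12.5, 0, -7, 10, 24.6, -9.6, 0, -7, 10, 25.6, -6.6, 0, -7, 10
```

Call:
play_rows:
  deltas: [0,0,-10,0,5,0,0,-30,0,5,0,0,-32,0,5,0,0,-32,0,5,0,0,-30,0,5]

```text
t: 4.2
tool_pos: [0.4981, -0.1116, 0.1422]
orientation: [3.13, 0.268, 0.001]
force: [-0.0, -0.2, -0.7]
opening: 0.0148
gripper_force: 15.0
```

Call:
play_rows:
  deltas: [3,-26,0,-7,5,6,-26,0,-7,5,9,-25,0,-7,5,12,-23,0,-7,5,15,-22,0,-7,5,17,-20,0,-7,5,20,-18,0,-7,5,22,-15,0,-7,5,23,-13,0,-7,5,25,-10,0,-7,5]

```text
t: 5.03
tool_pos: [0.48, 0.1541, 0.1406]
orientation: [2.404, 2.022, 0.001]
force: [0.8, -0.6, 0.8]
opening: 0.015
gripper_force: 15.0
```

Call:
play_rows:
  deltas: [26,-7,0,-6.5,5,0,0,0,0,5,0,0,0,0,5,0,0,0,0,5,0,0,0,0,5,0,0,0,0,5]

```text
t: 5.53
tool_pos: [0.4782, 0.1787, 0.1398]
orientation: [2.294, 2.146, -0.0]
force: [1.2, -0.7, -0.1]
opening: 0.0151
gripper_force: 15.0
```

```bash
python3 plan.py 5 479.3 179.3 60 -3.7 479.3 179.3 34 -; python3 -c "
from h import *
a=shot('scene')['pixels'];b=shot('top')['pixels']
A=cv2.resize(a[90:210,200:350],(500,400),interpolation=cv2.INTER_CUBIC);B=cv2.resize(b[160:250,110:245],(300,200),interpolation=cv2.INTER_CUBIC)
o=np.zeros((400,800,3),np.uint8);o[:,:500]=A;o[:200,500:]=B;cv2.imwrite('pics/g2.png',o)"
```

```text
now [478.2 178.7 139.8] phi -3.8 q6 0.32 tilt [ 0.0001 -0.0002] t 5.5333 open 15.1
2 rows: 0.3, 0.5, 39.9, -0.1, 5, 0.3, 0.5, 39.9, -0.1, 5
1 rows: 0, -0, 26, 0, 5
```

View pics/g2.png

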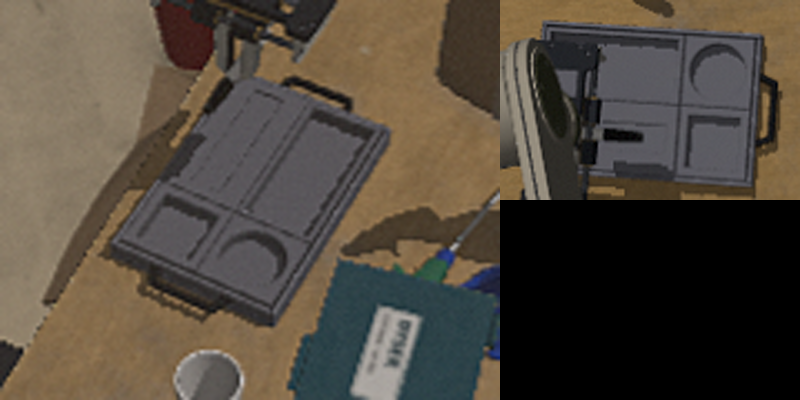

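The pen is held level and in line over the groove: the scene crop shows it at about (215,95), and the top crop shows the cap at (622,135) on the groove line. Lowering it now.

Call:
play_rows:
  deltas: [0,1,38,0,5,1,0,38,0,5,0,0,20,0,5,0,0,8,0,5,0,0,0,0,5,0,0,0,0,5,0,0,0,0,5,0,0,0,0,5]

```text
t: 6.3
tool_pos: [0.4808, 0.181, 0.0378]
orientation: [2.291, 2.147, 0.005]
force: [0.5, 0.6, 0.5]
opening: 0.0149
gripper_force: 15.0
```

```bash
python3 plan.py 5 479.3 179.3 30.5 -3.7
```

```text
now [480.8 181.   37.8] phi -3.7 q6 0.33 tilt [0.0035 0.0009] t 6.3 open 14.9
1 rows: -1.8, -1.4, 7.3, -0, 5
```

Call:
play_rows:
  deltas: [0,0,0,0,5,0,0,2,0,5,0,0,2,0,5,0,0,0,0,5,0,0,0,0,5,0,0,0,0,5]

```text
t: 6.8
tool_pos: [0.4789, 0.1806, 0.0315]
orientation: [-2.292, -2.148, 0.0]
force: [0.2, -0.0, 0.1]
opening: 0.015
gripper_force: 15.0
```

```bash
python3 plan.py 5 479.3 179.3 30.5 -3.7;python3 -c "
from h import *
print(robot.read_state()['force'])"
```

```text
now [478.9 180.6  31.5] phi -3.7 q6 0.33 tilt [-0.0002 -0.0001] t 6.8 open 15.0
1 rows: -1.3, 0.5, 1, -0, 5
[ 0.23945537 -0.04416865  0.09263675]
```

Call:
play_rows:
  deltas: [-1,0,1,0,5,0,0,1,0,5,0,0,0,0,5,0,0,0,0,5,0,0,0,0,17,0,0,0,0,20,0,0,0,0,26,0,0,0,0,34,0,0,0,0,40,0,0,0,0,40]

```text
t: 7.63
tool_pos: [0.4789, 0.1796, 0.0296]
orientation: [-2.292, -2.148, -0.0]
force: [-0.4, -0.2, -0.5]
opening: 0.0384
gripper_force: 0.0
```

Call:
play_rows:
  deltas: [0,0,0,0,50,0,0,-5,0,50,0,0,-30,0,50,0,0,-40,0,50,0,0,-40,0,50,0,0,-40,0,80,0,0,-30,0,80]

```text
t: 8.22
tool_pos: [0.4796, 0.1798, 0.219]
orientation: [2.291, 2.147, 0.005]
force: [1.0, 0.6, 0.6]
opening: 0.059
gripper_force: 0.0
```

```bash
python3 plan.py 80 502 -252 210 -80.1
```

```text
now [479.6 179.8 219. ] phi -3.7 q6 0.32 tilt [0.0035 0.001 ] t 8.2167 open 59.0
11 rows: -39, 4.6, 0.8, 6.9, 80, -38.2, 9.3, 0.8, 6.9, 80, -36.8, 13.8, 0.8, 6.9, 80, -34.9, 18.2, 0.8, 6.9, 80, -32.4, 22.2, 0.9, 6.9, 80, -29.5, 26, 0.9, 6.9, 80, -26.1, 29.4, 0.9, 6.9, 80, -22.4, 32.3, 0.9, 6.9, 80, -18.3, 34.8, 0.9, 6.9, 80, -14, 36.7, 0.9, 6.9, 80, -9.4, 38.2, 0.9, 6.9, 80
```

Call:
play_rows:
  deltas: [-39,5,0,7,85,-38,9,0,7,85,-37,14,0,7,85,-35,18,0,7,85,-32,22,0,7,85,-29,26,0,7,85,-26,29,0,7,85,-22,32,0,7,85,-18,35,0,7,85,-14,37,0,7,85]

```text
t: 9.05
tool_pos: [0.4981, -0.2137, 0.2153]
orientation: [3.111, 0.435, 0.001]
force: [1.1, 0.4, 1.1]
opening: 0.085
gripper_force: 0.0
```

Call:
play_rows:
  deltas: [-9,38,0,6,85,0,0,25,0,85,0,0,25,0,85,0,0,0,0,85,0,0,0,0,85,0,0,0,0,85,0,0,0,0,85]

```text
t: 9.63
tool_pos: [0.5015, -0.2508, 0.1669]
orientation: [3.127, 0.283, 0.004]
force: [-0.2, 0.3, 0.4]
opening: 0.0849
gripper_force: 0.0
```

```bash
python3 plan.py 85 502 -252 80 -80.1 502 -252 24 -; python3 -c "
from h import *
b=shot('top')['pixels'];a=shot('scene')['pixels']
A=cv2.resize(a[90:210,220:350],(433,400),interpolation=cv2.INTER_CUBIC);B=cv2.resize(b[160:250,110:245],(360,240),interpolation=cv2.INTER_CUBIC)
o=np.zeros((400,793,3),np.uint8);o[:,:433]=A;o[:240,433:]=B;cv2.imwrite('pics/g3.png',o)"
```

```text
now [ 501.5 -250.8  166.9] phi -79.7 q6 0.84 tilt [ 0.0025 -0.0016] t 9.6333 open 84.9
3 rows: 0, 0.4, 29, 0.1, 85, 0, 0.4, 29, 0.1, 85, 0, 0.4, 29, 0.1, 85
2 rows: -0.1, -0.1, 28, 0, 85, -0.1, -0.1, 28, 0, 85
```

View pics/g3.png

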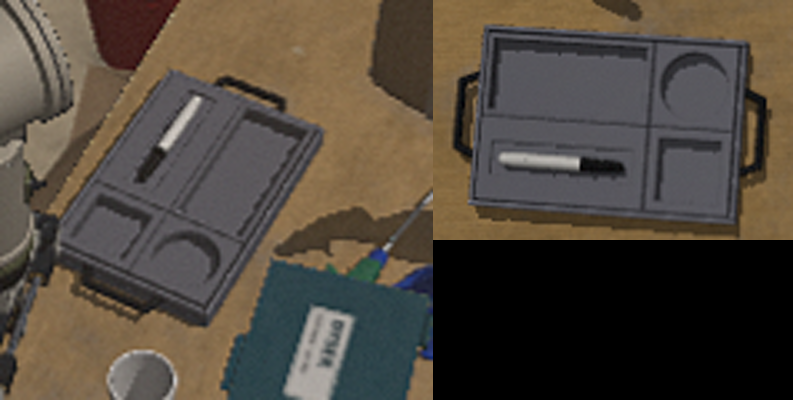

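The pen lies in the groove, about central: top crop from (498,158) to (625,168), inside the groove outline (490–632, 145–185). Next is the brush.

Call:
play_rows:
  deltas: [0,1,35,0.3,85,0,0,35,0,85,0,0,30,0,85,0,0,25,0,85,0,0,15,0,85,0,0,0,0,85,0,0,0,0,85,0,0,0,0,85,0,0,0,0,85,0,0,0,0,85]

```text
t: 10.57
tool_pos: [0.502, -0.2525, 0.0267]
orientation: [3.128, 0.273, 0.004]
force: [0.3, -0.2, 0.2]
opening: 0.0848
gripper_force: 0.0
```

```bash
python3 plan.py 85 502 -252 24 -80.1
```

```text
now [ 502.  -252.5   26.7] phi -80.0 q6 0.84 tilt [ 0.0029 -0.0018] t 10.5667 open 84.8
1 rows: 0.1, -0.5, 2.7, 0.1, 85
```

Call:
play_rows:
  deltas: [0,0,2,0,80,0,0,0,0,70,0,0,0,0,64,0,0,0,0,58,0,0,0,0,45,0,0,0,0,45,0,0,0,0,45,0,0,0,0,45]
  newtons: 20

```text
t: 11.23
tool_pos: [0.5006, -0.2516, 0.0226]
orientation: [-3.13, -0.273, 0.0]
force: [0.3, 0.3, -0.3]
opening: 0.0533
gripper_force: 19.7
```

```bash
python3 plan.py 45 502 -252 150 - 571.1 173.3 150 -3.7
```

```text
now [ 500.6 -251.6   22.6] phi -80.0 q6 0.84 tilt [-0.0001  0.0001] t 11.2333 open 53.3
4 rows: 0.3, 0.1, -31.9, 0, 45, 0.3, 0.1, -31.9, 0, 45, 0.3, 0.1, -31.9, 0, 45, 0.3, 0.1, -31.9, 0, 45
11 rows: 12.9, -37, 0, -6.9, 45, 17.3, -35.2, 0, -6.9, 45, 21.4, -32.8, 0, -6.9, 45, 25.2, -30, -0, -6.9, 45, 28.6, -26.7, -0, -6.9, 45, 31.6, -23.1, -0, -6.9, 45, 34.2, -19.1, -0, -6.9, 45, 36.3, -14.8, -0, -6.9, 45, 37.8, -10.3, -0, -6.9, 45, 38.8, -5.7, -0, -6.9, 45, 39.2, -1, -0, -6.9, 45
```

Call:
play_rows:
  deltas: [0,0,-12,0,45,0,0,-25,0,45,0,0,-40,0,45,0,0,-40,0,45,0,0,-40,0,45,0,0,0,0,45]

```text
t: 11.73
tool_pos: [0.5048, -0.2542, 0.1908]
orientation: [3.121, 0.273, 0.019]
force: [0.8, -0.3, 1.0]
opening: 0.0534
gripper_force: 19.7
```

Call:
play_rows:
  deltas: [13,-37,0,-7,45,17,-35,0,-7,45,21,-33,0,-7,45,25,-30,0,-7,45,29,-27,0,-7,45,32,-23,0,-7,45,34,-19,0,-7,45,36,-15,0,-7,45,38,-10,0,-7,45,39,-6,0,-7,45]

```text
t: 12.57
tool_pos: [0.5611, 0.1376, 0.1805]
orientation: [2.4, 2.026, 0.001]
force: [1.2, -0.4, -0.8]
opening: 0.0533
gripper_force: 19.7
```

Call:
play_rows:
  deltas: [39,-1,0,-6,45,0,0,0,0,45,0,0,0,0,45,0,0,0,0,45,0,0,0,0,45,0,0,0,0,45,0,0,0,0,45]

```text
t: 13.15
tool_pos: [0.567, 0.173, 0.1798]
orientation: [2.3, 2.14, 0.0]
force: [0.3, 0.3, -0.8]
opening: 0.0535
gripper_force: 19.7
```

```bash
python3 plan.py 45 571.1 173.3 60 -3.7 571.1 173.3 35 -; python3 -c "
from h import *
b=shot('top')['pixels'];a=shot('scene')['pixels']
A=cv2.resize(a[70:210,220:370],(429,400),interpolation=cv2.INTER_CUBIC);B=cv2.resize(b[150:250,110:245],(360,267),interpolation=cv2.INTER_CUBIC)
o=np.zeros((400,793,3),np.uint8);o[:,:429]=A;o[:267,433:]=B;cv2.imwrite('pics/g4.png',o)"
```

```text
now [567.  173.  179.8] phi -4.1 q6 0.28 tilt [ 0.0001 -0.0001] t 13.15 open 53.5
3 rows: 0.2, 1.3, 39.9, -0.1, 45, 0.2, 1.3, 39.9, -0.1, 45, 0.2, 1.3, 39.9, -0.1, 45
1 rows: 0, -0, 25, 0, 45
```

View pics/g4.png

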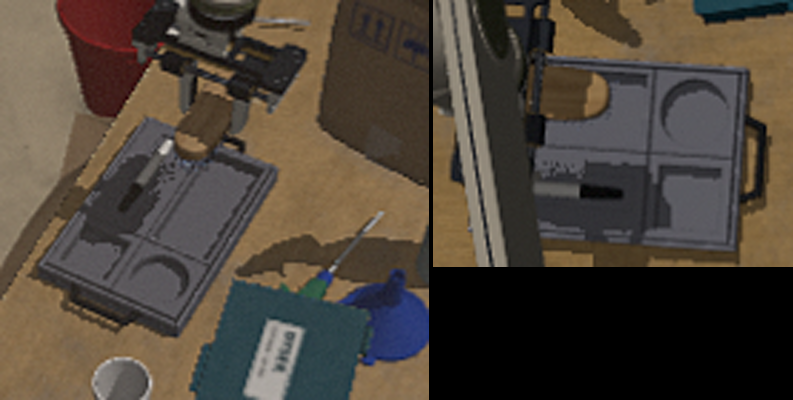

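The brush is held level and lined up with the trough: scene crop (205,125), top crop (575,95). Lowering it.

Call:
play_rows:
  deltas: [0,2,35,-0.4,45,0,2,35,0,45,0,0,35,0,45,0,0,25,0,45,0,0,8,0,45,0,0,0,0,45,0,0,0,0,45,0,0,0,0,45,0,0,0,0,45,0,0,0,0,45]

```text
t: 14.08
tool_pos: [0.5725, 0.1743, 0.0439]
orientation: [2.289, 2.149, 0.005]
force: [0.2, -0.9, -0.8]
opening: 0.0538
gripper_force: 19.7
```

```bash
python3 plan.py 45 571.1 173.3 33 -3.7
```

```text
now [572.5 174.3  43.9] phi -3.6 q6 0.27 tilt [0.0035 0.0007] t 14.0833 open 53.8
1 rows: -1.1, -1.3, 10.9, 0.1, 45
```

Call:
play_rows:
  deltas: [0,0,3,0,45,0,0,3,0,45,0,0,2,0,45,0,0,0,0,45,0,0,0,0,45,0,0,0,0,45,0,0,0,0,45]

```text
t: 14.67
tool_pos: [0.5709, 0.174, 0.0337]
orientation: [-2.29, -2.15, 0.0]
force: [0.6, 0.7, -1.4]
opening: 0.0533
gripper_force: 19.7
```

```bash
python3 plan.py 45 571.1 173.3 33 -3.7
```

```text
now [570.9 174.   33.7] phi -3.6 q6 0.27 tilt [-0.  0.] t 14.6667 open 53.3
1 rows: -0.7, 0.2, 0.7, 0.1, 45
```

Call:
play_rows:
  deltas: [0,0,1,0,45,0,0,0,0,45,0,0,0,0,54,0,0,0,0,56,0,0,0,0,60,0,0,0,0,66,0,0,0,0,72,0,0,0,0,76,0,0,0,0,76]

```text
t: 15.42
tool_pos: [0.5709, 0.174, 0.0327]
orientation: [2.29, 2.15, 0.0]
force: [0.2, 0.8, 0.1]
opening: 0.0756
gripper_force: 0.0
```

Call:
play_rows:
  deltas: [0,0,-5,0,76,0,0,-30,0,76,0,0,-40,0,85,0,0,-40,0,90,0,0,-40,0,90,0,0,-30,0,90,0,0,0,0,90]

```text
t: 16.0
tool_pos: [0.5747, 0.1749, 0.2274]
orientation: [2.285, 2.146, 0.018]
force: [1.6, -0.0, 0.8]
opening: 0.0901
gripper_force: 0.0
```

```bash
python3 plan.py 90 632 -300 220 -80 632 -300 140 -
```

```text
now [574.7 174.9 227.4] phi -3.6 q6 0.27 tilt [0.0131 0.0028] t 16.0 open 90.1
12 rows: -39.2, 7.2, 0.6, 6.4, 90, -38.1, 11.5, 0.6, 6.4, 90, -36.6, 15.7, 0.7, 6.4, 90, -34.7, 19.7, 0.7, 6.4, 90, -32.3, 23.4, 0.8, 6.4, 90, -29.5, 26.8, 0.9, 6.4, 90, -26.3, 29.9, 0.9, 6.4, 90, -22.8, 32.7, 1, 6.4, 90, -19.1, 35, 1, 6.4, 90, -15.1, 36.9, 1, 6.4, 90, -10.9, 38.3, 1.1, 6.4, 90, -6.6, 39.3, 1.1, 6.4, 90
2 rows: -0.1, -0.5, 40, 0, 90, -0.1, -0.5, 40, 0, 90
```

Call:
play_rows:
  deltas: [-39,7,0,6.5,90,-38,12,0,6.5,90,-37,16,0,6.5,90,-35,20,0,6.5,90,-32,23,0,6.5,90,-29,27,0,6.5,90,-26,30,0,6.5,90,-23,33,0,6.5,90,-19,35,0,6.5,90,-15,37,0,6.5,90]

```text
t: 16.83
tool_pos: [0.6155, -0.2243, 0.2178]
orientation: [3.089, 0.574, 0.0]
force: [1.4, 0.6, 0.2]
opening: 0.0901
gripper_force: 0.0
```

Call:
play_rows:
  deltas: [-11,38,0,6,90,-7,39,0,6,90,0,0,30,0,90,0,0,30,0,90,0,0,0,0,90,0,0,0,0,90,0,0,0,0,90,0,0,0,0,90,0,0,0,0,90]

```text
t: 17.58
tool_pos: [0.6242, -0.3013, 0.1606]
orientation: [3.129, 0.258, 0.005]
force: [-0.2, 0.5, 0.8]
opening: 0.09
gripper_force: 0.0
```

```bash
python3 plan.py 92 632 -300 90 -80 632 -300 44 -; python3 -c "
from h import *
b=shot('top')['pixels'];a=shot('scene')['pixels']
A=cv2.resize(a[200:290,180:310],(433,300),interpolation=cv2.INTER_CUBIC);A2=cv2.resize(a[90:210,220:370],(360,288),interpolation=cv2.INTER_CUBIC);B=cv2.resize(b[150:250,110:245],(360,267),interpolation=cv2.INTER_CUBIC)
o=np.zeros((560,793,3),np.uint8);o[:300,:433]=A;o[:267,433:]=B;o[270:558,433:]=A2;cv2.imwrite('pics/g5.png',o)"
```

```text
now [ 624.2 -301.3  160.6] phi -80.6 q6 0.88 tilt [ 0.0035 -0.0021] t 17.5833 open 90.0
2 rows: 3.8, -0.1, 35.3, -0.3, 92, 3.8, -0.1, 35.3, -0.3, 92
2 rows: -0.1, -0.1, 23, 0, 92, -0.1, -0.1, 23, 0, 92
```

View pics/g5.png

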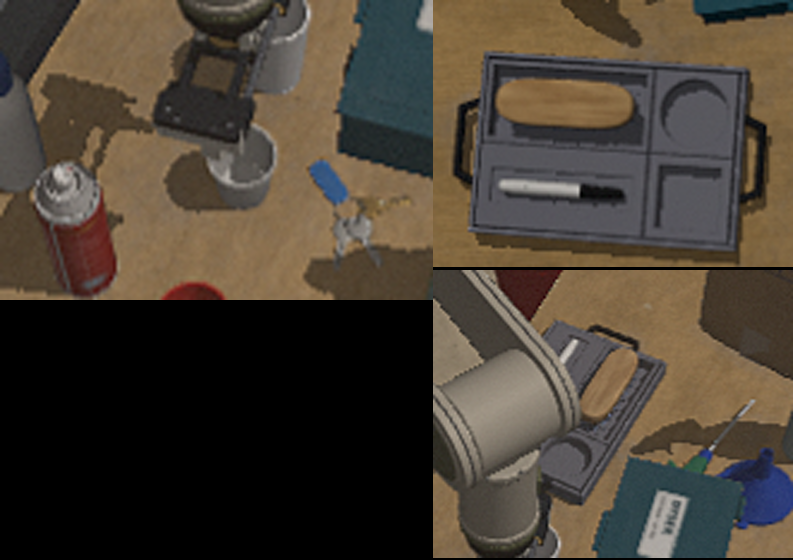

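The brush sits in the trough at top crop (565,104). The pen is still central. The gripper is above the cup, about 8 mm short in x.

Call:
play_rows:
  deltas: [4,0,15,-0.5,92,4,0,30,0,92,0,0,30,0,92,0,0,25,0,92,0,0,12,0,92,0,0,0,0,92,0,0,0,0,92,0,0,0,0,92,0,0,0,0,92,0,0,0,0,92]

```text
t: 18.52
tool_pos: [0.6322, -0.3006, 0.0481]
orientation: [3.128, 0.27, 0.005]
force: [0.0, -0.1, 0.6]
opening: 0.0919
gripper_force: 0.0
```

```bash
python3 plan.py 92 632 -300 44 -80; python3 -c "
from h import *
c=shot('top');print(onz(c,[(159.5,189)],.045))
th=np.radians(86.3);u=np.array([np.cos(th),np.sin(th)]);print('target',np.array([522.2,130.4])+46*u+46*np.array([u[1],-u[0]]))"
```

```text
now [ 632.2 -300.6   48.1] phi -80.1 q6 0.88 tilt [ 0.0033 -0.0018] t 18.5167 open 91.9
1 rows: -0.1, -0.6, 4.1, -0.1, 92
[[0.56920671 0.17264642 0.045     ]]
target [571.07260462 173.33563226]
```

Call:
play_rows:
  deltas: [0,0,2,0,85,0,0,0,0,78,0,0,0,0,72,0,0,0,0,67,0,0,0,0,62,0,0,0,0,55,0,0,0,0,55,0,0,0,0,55,0,0,0,0,55]
  newtons: 8

```text
t: 19.32
tool_pos: [0.6307, -0.2998, 0.0436]
orientation: [-3.13, -0.271, 0.0]
force: [-0.1, -0.0, -0.8]
opening: 0.0643
gripper_force: 8.0
```

```bash
python3 plan.py 55 632 -300 190 - 470.3 40.6 190 -80
```

```text
now [ 630.7 -299.8   43.6] phi -80.1 q6 0.88 tilt [-0.  0.] t 19.3167 open 64.3
4 rows: 0.3, 0.1, -36.6, 0, 55, 0.3, 0.1, -36.6, 0, 55, 0.3, 0.1, -36.6, 0, 55, 0.3, 0.1, -36.6, 0, 55
10 rows: -10.1, -36.3, 0, -0, 55, -10.1, -36.3, 0, -0, 55, -10.1, -36.3, 0, -0, 55, -10.1, -36.3, 0, -0, 55, -10.1, -36.3, 0, -0, 55, -10, -36.3, 0, -0, 55, -10, -36.3, 0, -0, 55, -10, -36.3, 0, -0, 55, -10, -36.3, 0, -0, 55, -10, -36.3, 0, -0, 55
```

Call:
play_rows:
  deltas: [0,0,-8,0,55,0,0,-20,0,55,0,0,-30,0,55,0,0,-35,0,55,0,0,-30,0,55,0,0,-20,0,55,0,0,-5,0,55,0,0,0,0,55]

```text
t: 19.98
tool_pos: [0.632, -0.3005, 0.1947]
orientation: [3.127, 0.27, 0.006]
force: [-0.6, -0.5, -0.1]
opening: 0.0636
gripper_force: 8.0
```

Call:
play_rows:
  deltas: [-5,-16,0,0,55,-10,-36,0,0,55,-10,-36,0,0,55,-10,-36,0,0,55,-10,-36,0,0,55,-10,-37,0,0,55,-10,-37,0,0,55,-10,-37,0,0,55,-10,-36,0,0,55,-10,-36,0,0,55]

```text
t: 20.82
tool_pos: [0.4758, 0.0233, 0.1889]
orientation: [-3.129, -0.27, 0.006]
force: [0.5, 0.3, -0.2]
opening: 0.0638
gripper_force: 8.0
```

Call:
play_rows:
  deltas: [-5,-20,0,0,55,0,0,0,0,55,0,0,0,0,55,0,0,0,0,55,0,0,0,0,55,0,0,0,0,55,0,0,0,0,55]

```text
t: 21.4
tool_pos: [0.4701, 0.0398, 0.1913]
orientation: [3.13, 0.268, -0.001]
force: [0.0, -0.6, 0.6]
opening: 0.0641
gripper_force: 8.0
```

```bash
python3 plan.py 55 470.3 40.6 60 -80; python3 -c "
from h import *
b=shot('top')['pixels'];a=shot('scene')['pixels']
A=cv2.resize(a[80:240,210:360],(433,462),interpolation=cv2.INTER_CUBIC);B=cv2.resize(b[150:250,110:245],(360,267),interpolation=cv2.INTER_CUBIC)
o=np.zeros((462,793,3),np.uint8);o[:,:433]=A;o[:267,433:]=B;cv2.imwrite('pics/g6.png',o)"
```

```text
now [470.1  39.8 191.3] phi -80.2 q6 1.38 tilt [-0.0006 -0.0001] t 21.4 open 64.1
4 rows: 0.1, -0.2, 32.8, -0.1, 55, 0.1, -0.2, 32.8, -0.1, 55, 0.1, -0.2, 32.8, -0.1, 55, 0.1, -0.2, 32.8, -0.1, 55
```

View pics/g6.png

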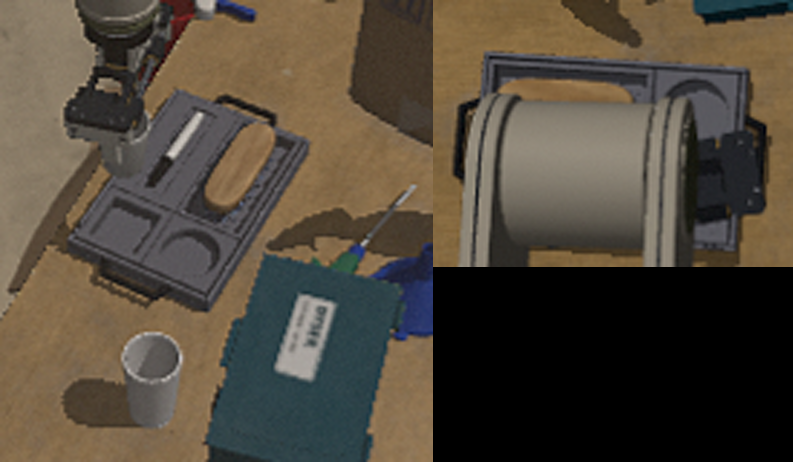

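The cup is upright in the gripper at scene crop (125,150), over the square well. Lowering it.

Call:
play_rows:
  deltas: [0,-1,15,0,55,0,0,30,0,55,0,0,30,0,55,0,0,28,0,55,0,0,17,0,55,0,0,5,0,55,0,0,0,0,55,0,0,0,0,55,0,0,0,0,55,0,0,0,0,55]

```text
t: 22.33
tool_pos: [0.4712, 0.0416, 0.0685]
orientation: [3.13, 0.27, 0.005]
force: [-0.2, 0.5, 0.1]
opening: 0.0639
gripper_force: 8.0
```

Call:
play_rows:
  deltas: [0,0,4,0,55,0,0,2,0,55,0,0,0,0,55,0,0,0,0,55,0,0,0,0,55,0,0,0,0,55]

```text
t: 22.83
tool_pos: [0.4698, 0.0416, 0.0607]
orientation: [3.13, 0.271, -0.0]
force: [0.2, 1.2, 0.3]
opening: 0.0638
gripper_force: 8.0
```

```bash
python3 plan.py 55 470.3 40.6 53.6 -80
```

```text
now [469.8  41.6  60.7] phi -80.1 q6 1.38 tilt [-0. -0.] t 22.8333 open 63.8
1 rows: 0.3, 1.1, 7.1, -0.1, 55
```

Call:
play_rows:
  deltas: [0,1,4,0,55,0,0,2,0,55,0,0,1,0,55,0,0,0,0,55,0,0,0,0,55,0,0,0,0,55,0,0,0,0,55]

```text
t: 23.42
tool_pos: [0.4698, 0.0406, 0.0535]
orientation: [-3.13, -0.271, 0.0]
force: [-0.1, -0.4, 0.4]
opening: 0.0635
gripper_force: 8.0
```

```bash
python3 plan.py 55 470.3 40.6 53.6 -80
```

```text
now [469.8  40.6  53.5] phi -80.1 q6 1.38 tilt [-0.0002  0.    ] t 23.4167 open 63.5
1 rows: 0.5, 0.1, -0.1, -0.1, 55
```

Call:
play_rows:
  deltas: [0,0,1,0,55,0,0,0,0,55,0,0,0,0,64,0,0,0,0,67,0,0,0,0,71,0,0,0,0,76,0,0,0,0,82,0,0,0,0,88,0,0,0,0,90]

```text
t: 24.17
tool_pos: [0.4698, 0.0407, 0.0525]
orientation: [-3.13, -0.271, 0.0]
force: [-0.5, 0.7, 0.1]
opening: 0.0883
gripper_force: 0.0
```

Call:
play_rows:
  deltas: [0,0,-10,0,90,0,0,-30,0,90,0,0,-40,0,80,0,0,-40,0,70,0,0,-40,0,70,0,0,-40,0,70,0,0,-30,0,70,0,0,0,0,70,0,0,0,0,70]

```text
t: 24.92
tool_pos: [0.4712, 0.0406, 0.2859]
orientation: [3.129, 0.271, 0.009]
force: [-0.7, 0.6, 0.8]
opening: 0.07
gripper_force: 0.0
```

```bash
python3 plan.py 70 420 -365 270 -80
```

```text
now [471.2  40.6 285.9] phi -80.1 q6 1.38 tilt [ 0.0056 -0.0001] t 24.9167 open 70.0
11 rows: -10.9, 35.5, 1.4, -0, 70, -10.9, 35.5, 1.4, -0, 70, -10.9, 35.5, 1.4, -0, 70, -10.9, 35.5, 1.4, -0, 70, -11, 35.5, 1.4, -0, 70, -11, 35.5, 1.4, -0, 70, -11, 35.5, 1.4, -0, 70, -11, 35.5, 1.4, -0, 70, -11, 35.5, 1.4, -0, 70, -11, 35.5, 1.4, -0, 70, -11, 35.5, 1.4, -0, 70
```

Call:
play_rows:
  deltas: [-6,20,0,0,70,-11,35,0,0,70,-11,35,0,0,70,-11,36,0,0,70,-11,36,0,0,70,-11,36,0,0,70,-11,36,0,0,70,-11,36,0,0,70,-11,36,0,0,70,0,0,0,0,70]

```text
t: 25.75
tool_pos: [0.4273, -0.2819, 0.2801]
orientation: [-3.13, -0.263, 0.006]
force: [0.8, -0.7, -0.2]
opening: 0.0698
gripper_force: 0.0
```

```bash
cat > v.py <<'E'
from h import *
import sys
c=shot('top');a=shot('scene');b=c['pixels'];a=a['pixels']
A=cv2.resize(a[90:280,150:360],(437,395),interpolation=cv2.INTER_CUBIC);B=cv2.resize(b[150:270,110:245],(360,320),interpolation=cv2.INTER_CUBIC)
o=np.zeros((395,797,3),np.uint8);o[:,:437]=A;o[:320,437:]=B;cv2.imwrite('pics/'+sys.argv[1],o)
E
python3 v.py g7.png;python3 plan.py 70 420.3 -365 230 -80; python3 - <<'E'
from h import *
c=shot('top');im=c['pixels'];h=cv2.cvtColor(im,cv2.COLOR_BGR2HSV)
m=((h[...,0]>95)&(h[...,0]<130)&(h[...,1]>120)).astype(np.uint8)*255
m[:,:340]=0;m[:222]=0;m[:,380:]=0;m[260:]=0
for ct in cv2.findContours(m,0,1)[0]:
    if cv2.contourArea(ct)>20:
        P=onz(c,ct[:,0].astype(float),.19)[:,:2]*1000;print('cap',cv2.minEnclosingCircle(P.astype(np.float32)),cv2.contourArea(ct))
m=((h[...,1]<45)&(h[...,2]>95)).astype(np.uint8)*255;m[:,:198]=0;m[:,232:]=0;m[:195]=0;m[240:]=0
cs=[k for k in cv2.findContours(m,0,1)[0] if cv2.contourArea(k)>30]
for k in cs: print('cup rim',cv2.minEnclosingCircle((onz(c,k[:,0].astype(float),.078)[:,:2]*1000).astype(np.float32)))
E
```

```text
now [ 428.5 -277.6  280.5] phi -80.3 q6 0.73 tilt [-0.0029  0.0026] t 25.85 open 70.0
3 rows: -7.6, 28.3, 16.8, -0.1, 70, -7.6, 28.3, 16.8, -0.1, 70, -7.7, 28.3, 16.8, -0.1, 70
cup rim ((475.76593017578125, 25.397571563720703), 45.85498809814453)
cup rim ((534.6397094726562, 23.01195526123047), 36.29758834838867)
```

View pics/g7.png

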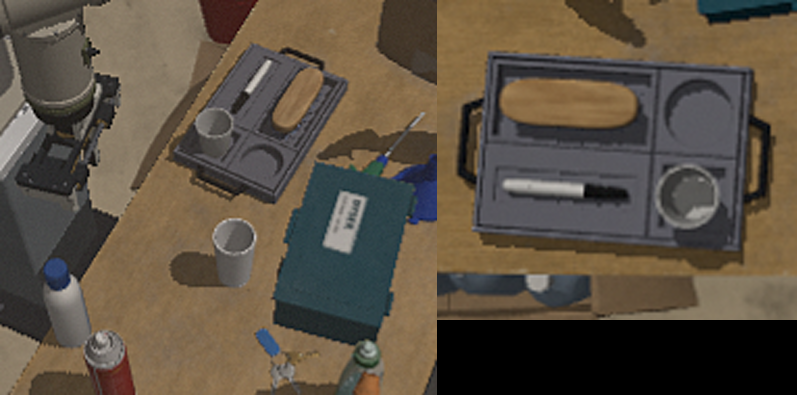

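Pen, brush and cup are all in: the cup stands mouth up in the square well at top crop (689,196), the brush is at (568,104) and the pen at (565,188). The bottle stands at scene crop (62,300) and the can at (108,365), both undisturbed. Now the bottle.

Call:
play_rows:
  deltas: [-8,29,10,0,70,-8,29,20,0,70,-7,28,20,0,70,0,0,0,0,70,0,0,0,0,70,0,0,0,0,70,0,0,0,0,70,0,0,0,0,70]

```text
t: 26.57
tool_pos: [0.4229, -0.3647, 0.234]
orientation: [3.128, 0.273, 0.002]
force: [0.4, -0.2, 0.7]
opening: 0.0699
gripper_force: 0.0
```

```bash
python3 plan.py 70 420 -365 160 -80; python3 -c "
from h import *
c=shot('top');print(onz(c,[(204.5,223.5)],.078),onz(c,[(159.1,189)],.045))"
```

```text
now [ 422.9 -364.7  234. ] phi -80.0 q6 0.59 tilt [ 0.0016 -0.0013] t 26.5667 open 69.9
2 rows: -1.5, -0.2, 37, -0, 70, -1.5, -0.2, 37, -0, 70
[[0.46993207 0.03747877 0.078     ]] [[0.56920834 0.17381459 0.045     ]]
```

Call:
play_rows:
  deltas: [-2,0,15,0,70,-1,0,25,0,70,0,0,20,0,70,0,0,11,0,70,0,0,3,0,70,0,0,0,0,70,0,0,0,0,70,0,0,0,0,70,0,0,0,0,70]

```text
t: 27.37
tool_pos: [0.4197, -0.3668, 0.1602]
orientation: [3.128, 0.271, 0.002]
force: [0.9, 0.6, -0.6]
opening: 0.0701
gripper_force: 0.0
```

```bash
python3 plan.py 70 420 -365 160 -80; python3 - <<'E'
from h import *
a=shot('scene')['pixels'];b=shot('top')['pixels']
A=cv2.resize(a[170:280,130:260],(473,400),interpolation=cv2.INTER_CUBIC);B=cv2.resize(b[205:265,310:400],(320,213),interpolation=cv2.INTER_CUBIC)
o=np.zeros((400,793,3),np.uint8);o[:,:473]=A;o[:213,473:]=B;cv2.imwrite('pics/g8.png',o)
E
```

```text
now [ 419.7 -366.8  160.2] phi -80.1 q6 0.59 tilt [ 0.0017 -0.0017] t 27.3667 open 70.1
1 rows: 0.6, -1.7, 0.2, -0.1, 70
```

View pics/g8.png

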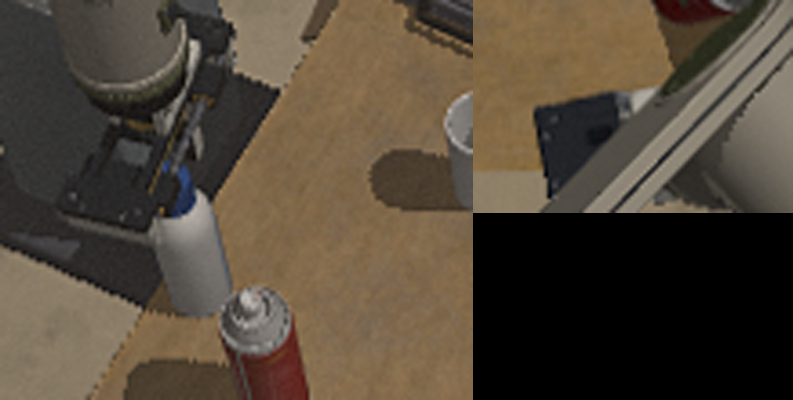

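The blue cap (180,185) is between the fingers and the bottle is upright. Closing gently, then firmly.

Call:
play_rows:
  deltas: [0,-1,0,0,60,0,0,0,0,50,0,0,0,0,44,0,0,0,0,40,0,0,0,0,38,0,0,0,0,36,0,0,0,0,34,0,0,0,0,32,0,0,0,0,28,0,0,0,0,25]
  newtons: 8

```text
t: 28.3
tool_pos: [0.4188, -0.3652, 0.1587]
orientation: [3.13, 0.271, 0.0]
force: [0.1, -0.8, -1.1]
opening: 0.0343
gripper_force: 7.9
```

Call:
play_rows:
  deltas: [0,0,0,0,25,0,0,0,0,25,0,0,0,0,25,0,0,0,0,25]
  newtons: 35

```text
t: 28.63
tool_pos: [0.4189, -0.3654, 0.1588]
orientation: [3.129, 0.27, 0.0]
force: [0.1, -1.1, 0.4]
opening: 0.0332
gripper_force: 34.8
```

```bash
python3 plan.py 25 420 -365 330 - 562.1 34.6 330 -
```

```text
now [ 418.9 -365.4  158.8] phi -80.1 q6 0.59 tilt [ 0.0002 -0.0005] t 28.6333 open 33.2
5 rows: 0.2, -0, -34.2, 0, 25, 0.2, -0, -34.2, 0, 25, 0.2, -0, -34.2, 0, 25, 0.2, -0, -34.2, 0, 25, 0.2, -0, -34.2, 0, 25
11 rows: 19, -33.6, -0, 0, 25, 19, -33.6, -0, 0, 25, 19, -33.6, -0, 0, 25, 19, -33.6, -0, 0, 25, 19, -33.6, -0, 0, 25, 19, -33.6, -0, 0, 25, 19, -33.6, -0, 0, 25, 19, -33.6, -0, 0, 25, 19, -33.6, -0, 0, 25, 19, -33.6, -0, 0, 25, 19, -33.6, -0, 0, 25
```

Call:
play_rows:
  deltas: [0,0,-3,0,25,0,0,-8,0,25,0,0,-14,0,25,0,0,-20,0,25,0,0,-22,0,25,0,0,-22,0,25,0,0,-20,0,25,0,0,-16,0,25,0,0,-10,0,25,0,0,-5,0,25]

```text
t: 29.47
tool_pos: [0.4192, -0.3653, 0.3006]
orientation: [3.128, 0.271, 0.002]
force: [0.3, -1.0, -2.4]
opening: 0.0332
gripper_force: 34.7
```

Call:
play_rows:
  deltas: [2,-4,0,0,25,5,-9,0,0,25,8,-14,0,0,25,11,-19,0,0,25,12,-21,0,0,25,12,-21,0,0,25,12,-21,0,0,25,12,-21,0,0,25,12,-21,0,0,25,12,-21,0,0,25]

```text
t: 30.3
tool_pos: [0.4854, -0.1765, 0.2968]
orientation: [-3.128, -0.271, 0.004]
force: [-0.5, -0.4, -2.8]
opening: 0.0334
gripper_force: 34.7
```

Call:
play_rows:
  deltas: [12,-21,0,0,25,12,-21,0,0,25,12,-21,0,0,25,12,-21,0,0,25,12,-21,0,0,25,11,-19,0,0,25,9,-16,0,0,25,6,-11,0,0,25,4,-7,0,0,25,2,-4,0,0,25]

```text
t: 31.13
tool_pos: [0.5483, -0.0023, 0.2977]
orientation: [-3.129, -0.272, 0.003]
force: [-0.4, -0.6, -3.1]
opening: 0.0333
gripper_force: 34.7
```

```bash
python3 plan.py 25 562.1 34.6 280 -
```

```text
now [548.3  -2.3 297.7] phi -80.0 q6 1.3 tilt [-0.0017  0.0002] t 31.1333 open 33.3
2 rows: 10, -17, 8.8, 0, 25, 10, -17, 8.8, 0, 25
```

Call:
play_rows:
  deltas: [4,-8,0,0,25,6,-11,0,0,25,5,-9,0,0,25,3,-5,0,0,25,1,-1,0,0,25,0,0,0,0,25,0,0,0,0,25,0,0,0,0,25,0,0,0,0,25,0,0,0,0,25]

```text
t: 31.97
tool_pos: [0.5615, 0.0329, 0.2987]
orientation: [3.13, 0.27, 0.0]
force: [0.1, 0.1, -3.2]
opening: 0.0333
gripper_force: 34.7
```

```bash
python3 plan.py 25 562.1 34.6 185 -; python3 v.py g9.png
```

```text
now [561.5  32.9 298.7] phi -80.1 q6 1.37 tilt [ 0.     -0.0001] t 31.9667 open 33.3
3 rows: 0.3, -0.5, 37.9, 0, 25, 0.3, -0.5, 37.9, 0, 25, 0.3, -0.5, 37.9, 0, 25
```

View pics/g9.png

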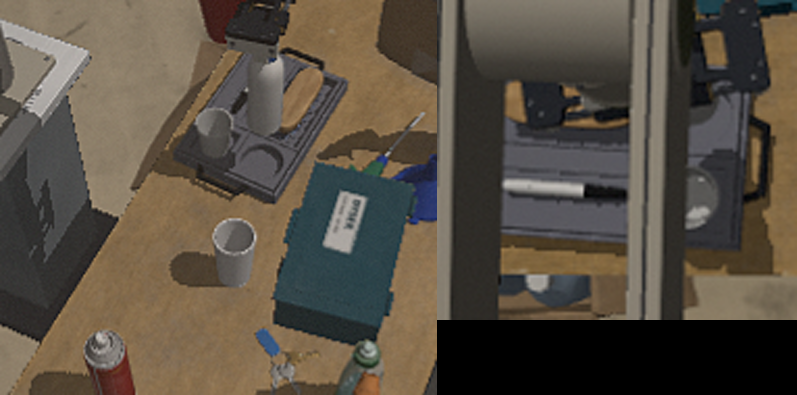

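The bottle hangs upright at scene crop (265,90) above the caddy. Lowering it into the round well.

Call:
play_rows:
  deltas: [1,-2,4,0,25,0,0,10,0,25,0,0,18,0,25,0,0,22,0,25,0,0,22,0,25,0,0,18,0,25,0,0,12,0,25,0,0,7,0,25,0,0,3,0,25,0,0,0,0,25]

```text
t: 32.9
tool_pos: [0.5621, 0.0354, 0.1823]
orientation: [-3.13, -0.271, 0.001]
force: [0.9, -0.5, -3.4]
opening: 0.0332
gripper_force: 34.7
```

Call:
play_rows:
  deltas: [0,0,0,0,25,0,0,0,0,25,0,0,0,0,25,0,0,0,0,25]

```text
t: 33.23
tool_pos: [0.5628, 0.0354, 0.1836]
orientation: [3.13, 0.271, 0.002]
force: [1.3, -0.2, -3.5]
opening: 0.0333
gripper_force: 34.7
```

```bash
python3 plan.py 25 562.1 34.6 169 -
```

```text
now [562.8  35.4 183.6] phi -80.1 q6 1.37 tilt [ 0.0016 -0.    ] t 33.2333 open 33.3
1 rows: -0.8, 0.7, 14.6, 0, 25
```

Call:
play_rows:
  deltas: [0,1,5,0,25,0,0,4,0,25,0,0,2,0,25,0,0,1,0,25,0,0,0,0,25,0,0,0,0,25,0,0,0,0,25,0,0,0,0,25]

```text
t: 33.9
tool_pos: [0.5625, 0.0344, 0.1709]
orientation: [3.13, 0.271, 0.001]
force: [0.8, -0.1, -3.0]
opening: 0.0333
gripper_force: 34.7
```

```bash
python3 plan.py 25 562.1 34.6 169 -
```

```text
now [562.5  34.4 170.9] phi -80.1 q6 1.37 tilt [0.0004 0.    ] t 33.9 open 33.3
1 rows: -0.4, -0.2, 1.9, 0, 25
```

Call:
play_rows:
  deltas: [0,0,1,0,25,0,0,0.5,0,25,0,0,0.5,0,25,0,0,0,0,25,0,0,0,0,25,0,0,0,0,25,0,0,0,0,25]

```text
t: 34.48
tool_pos: [0.5625, 0.0344, 0.1688]
orientation: [-3.13, -0.271, -0.001]
force: [-0.8, 0.1, -0.8]
opening: 0.0336
gripper_force: 34.7
```

The weight is now on the well floor, so I'll release.

Call:
play_rows:
  deltas: [0,0,0.5,0,25,0,0,0,0,25,0,0,0,0,34,0,0,0,0,36,0,0,0,0,40,0,0,0,0,48,0,0,0,0,58,0,0,0,0,68,0,0,0,0,75,0,0,0,0,75]
  newtons: 10

```text
t: 35.32
tool_pos: [0.5623, 0.0344, 0.168]
orientation: [-3.13, -0.271, 0.0]
force: [-0.0, -0.3, 0.2]
opening: 0.0688
gripper_force: 0.0
```

Call:
play_rows:
  deltas: [0,0,-5,0,80,0,0,-20,0,80,0,0,-30,0,80,0,0,-30,0,80,0,0,-20,0,80,0,0,-5,0,80]

```text
t: 35.82
tool_pos: [0.5643, 0.0344, 0.2836]
orientation: [3.129, 0.271, 0.012]
force: [0.7, -0.4, 1.0]
opening: 0.0804
gripper_force: 0.0
```

Call:
play_rows:
  deltas: [-10,20,0,0,80,-10,38,0,0,80,-10,38,0,0,80,-10,38,0,0,80,-10,38,0,0,80,-10,38,0,0,80,-10,38,0,0,80,0,20,0,0,80,0,0,0,0,80,0,0,0,0,80]

```text
t: 36.65
tool_pos: [0.5388, -0.2424, 0.277]
orientation: [-3.129, -0.267, 0.002]
force: [-0.4, 0.5, -0.4]
opening: 0.08
gripper_force: 0.0
```

```bash
python3 v.py g10.png; python3 - <<'E'
from h import *
c=shot('top');h=cv2.cvtColor(c['pixels'],cv2.COLOR_BGR2HSV)
m=((h[...,0]>95)&(h[...,0]<130)&(h[...,1]>120)).astype(np.uint8)*255
m[:,:190]=0;m[:170]=0;m[:,245:]=0;m[215:]=0
k=max(cv2.findContours(m,0,1)[0],key=cv2.contourArea)
print(cv2.minEnclosingCircle((onz(c,k[:,0].astype(float),.2)[:,:2]*1000).astype(np.float32)))
E
```

```text
((562.8367919921875, 34.69752502441406), 18.4395809173584)
```

View pics/g10.png

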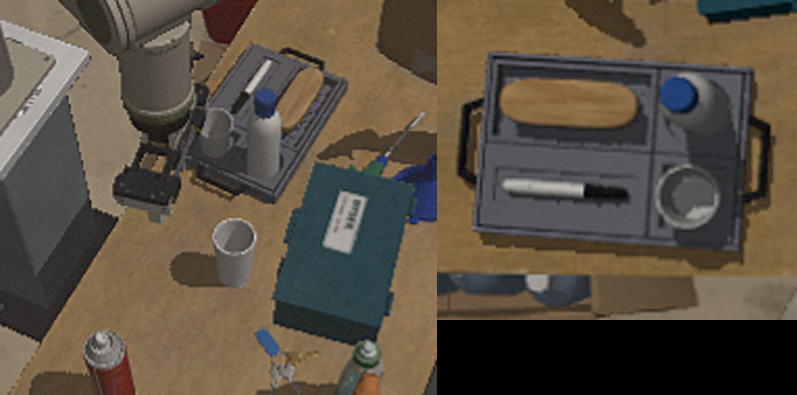

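The bottle stands upright in the round well with its cap centre at (563, 35), against a target of (562, 35). The other three are in place, and the beaker at (235,252) and the can at (108,365) are untouched.

```bash
python3 -c "
from plant import robot
print(robot.close_job())"
```

```text
the job is handed in; nothing more can be done
None
```

The job is handed in at about 37 s on the clock: the pen, brush and cup are in the caddy, then the bottle upright in the round well, with the spray can and beaker left untouched; the hand-in gave no verdict.

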